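# Turn a cast pad out of its mould

### The job

An open mould with a cast pad in it leans on the blue stand, with a plywood board lying over its mouth. Lift mould and board together, turn the closed pair over so that the board is underneath, set the pair down (do not drop it) on the ledge of the blue stand, tab still up and near the middle, and let go. Then take the mould off by its tab and lean it, tab up and near the middle, on the yellow stand, so that the pad is left lying on the board; do not disturb the things around.

Things in the scene. Friction and masses are not known exactly. Their poses are not given: they have to be found in the camera images.
- blue_stand: fixed stand, blue slope and ledge on a dark base 150 x 110 x 10 mm. Origin: on the bench under the bed's origin; x level, from the slope's high end to its low end (roughly to the robot's left), z up. Parts rest with a face on the slope and their foot on the ledge; mould and board stick out 48 mm past the slope's top edge, where a finger can pass behind them.
- blue_stand_bed: blue slope with its ledge. Origin: middle of the corner where slope and ledge meet, 35 mm above the bench. x points down the slope (50 deg below level, roughly to the robot's left), y along the ledge, z off the slope (40 deg above level). Slope face z = 0, x from -62 mm (top edge) to 0, 100 mm wide, 10 mm thick; ledge face x = 0, out to z = 58 mm.
- yellow_stand: the same stand in yellow, empty at the start; origin and axes likewise.
- yellow_stand_bed: the yellow slope and ledge, same shape, origin and axes as the blue one.
- mould: loose grey plastic tray 110 x 80 x 24 mm (x, y, z), walls and floor 6 mm, 0.15 kg, open at +z. Origin: centre of the outer underside. A tab 40 mm wide (y) and 10 mm thick (z from 7 to 17 mm) sticks out 30 mm from the middle of its -x end (the end that is up on the stand). Starts at (-55, 0, 0) mm in the blue bed's frame, axes parallel to it.
- mould_tab (a point): middle of the mould's tab, at (-70, 0, 12) mm in the mould's frame.
- mould_mid (a point): middle of the tray without its tab, at (0, 0, 12) mm in the mould's frame.
- mould_mouth (a point): middle of the mould's open mouth, in the plane of its rim, at (0, 0, 24) mm in the mould's frame.
- casting: loose orange cast pad 93 x 63 x 16 mm with two black dots, 0.12 kg, waxed (slippery), lying loosely in the mould (2.5 mm play each side, 2 mm under the board). Origin: centre of the face that lies on the mould's floor, z towards the mould's mouth. Starts at (-52.5, 0, 6) mm in the blue bed's frame.
- board: loose plywood board 110 x 80 x 16 mm, 0.11 kg, lying on the mould's rim, edges flush with the mould. Mould and board together are 40 mm thick. Origin: centre of the face that lies on the mould; z points away from the mould. Starts at (-55, 0, 24) mm in the blue bed's frame, axes parallel to it.
- board_mid (a point): middle of the board's thickness.
- board_back (a point): centre of the board's other face (away from the mould), at (0, 0, 16) mm in the board's frame.
- tape_measure: yellow tape measure 76 x 94 x 34 mm, bystander; origin centre of underside.
- masking_tape: roll of masking tape, diameter 108, 24 mm high, bystander; origin centre of underside.
- sanding_block: brown cork sanding block 62 x 116 x 34 mm, bystander; origin centre of underside.
Not all that is in view belongs to the job. What is shaped like the board but green or red is not meant.

How it is judged (in metres and radians):
On the way, in this order (a step that is already met when the one before it is completed fails the run):
1. mould and board have been lifted clear of the stand and turned over together, still closed (faces within 10 mm), the board underneath (distance between any of mould_mid, board_mid and blue_stand_bed above 0.08 m and contact force between each of mould, board and blue_stand below 0.05 N and distance between mould_mouth and board below 0.01 m and angle between each of board, mould's own z axis and vertical above 1.75 rad), for 0.1 s.
2. the closed pair lies on the blue stand, board against the slope and mould on top, tab up, let go (x of board_mid in the frame of blue_stand_bed between -0.065 and -0.045 m and y of board_mid in the frame of blue_stand_bed between -0.025 and 0.025 m and z of board_back in the frame of blue_stand_bed between -0.004 and 0.005 m and z of each of board, mould_mouth in the frame of blue_stand_bed above 0.011 m and x of mould_mouth in the frame of blue_stand_bed between -0.067 and -0.043 m and z of mould_mouth in the frame of blue_stand_bed below 0.021 m and z of mould in the frame of blue_stand_bed above 0.033 m and x of mould_tab in the frame of blue_stand_bed below -0.1 m and distance between mould_mouth and board below 0.012 m and contact force between the fingers and mould below 0.1 N and contact force between the fingers and board below 0.1 N and contact force between the fingers and casting below 0.1 N), for 0.2 s.
At the end, for the whole second after the job is handed in: Board flat on the blue slope (5 mm), turned over, foot on the ledge (10 mm), centred to 25 mm; pad flat on it, turned over (5 mm, 6 deg), centred to 35 mm; mould flat on the yellow slope (6 mm), either face out, tab up, foot on the ledge (10 mm), centred to 25 mm; all at rest and let go (x of board_mid in the frame of blue_stand_bed between -0.065 and -0.045 m and y of board_mid in the frame of blue_stand_bed between -0.025 and 0.025 m and z of board_back in the frame of blue_stand_bed between -0.004 and 0.005 m and z of board in the frame of blue_stand_bed above 0.011 m and angle between the z axis of each of board, casting and the z axis of blue_stand_bed, either way round below 0.1 rad and z of casting in the frame of blue_stand_bed between 0.027 and 0.037 m and x of casting in the frame of blue_stand_bed between -0.065 and -0.04 m and y of casting in the frame of blue_stand_bed between -0.035 and 0.035 m and x of mould_mid in the frame of yellow_stand_bed between -0.065 and -0.045 m and y of mould_mid in the frame of yellow_stand_bed between -0.025 and 0.025 m and z of mould_mid in the frame of yellow_stand_bed between 0.006 and 0.018 m and x of mould_tab in the frame of yellow_stand_bed below -0.1 m and angle between the z axis of mould and the z axis of yellow_stand_bed, either way round below 0.1 rad and linear speed of each of mould, board, casting below 0.02 m/s and contact force between the fingers and mould below 0.1 N and contact force between the fingers and board below 0.1 N and contact force between the fingers and casting below 0.1 N); the robot touches nothing.
It fails at once if the tape measure is disturbed (moved over 30 mm) (distance of tape_measure from where it was at the start of the episode above 0.03 m).
It fails at once if the masking tape is disturbed (moved over 30 mm) (distance of masking_tape from where it was at the start of the episode above 0.03 m).
It fails at once if the sanding block is disturbed (moved over 30 mm) (distance of sanding_block from where it was at the start of the episode above 0.03 m).
It fails at once if the mould is dropped (faster than 0.4 m/s out of the fingers) (linear speed of mould above 0.4 m/s and contact force between the fingers and mould below 0.01 N).
It fails at once if the board is dropped (faster than 0.4 m/s out of the fingers) (linear speed of board above 0.4 m/s and contact force between the fingers and board below 0.01 N).
It also fails if it takes over 61 s, if anything falls off the work surface, if the arm or the gripper's body presses on something with over 40 N, if the wrist force passes 120 N, or if a joint passes its speed limit or range.

### The arm

A 6-joint arm with a two-finger parallel gripper is mounted at the origin on a cart in front of the work surface, level with it; the furniture and walls round the work are solid. World frame = base frame: x ahead of the robot, y to its left, z up, the work surface at z = 0. Lengths are in m, angles in degrees, forces in N, time in s.
With the tool pointing down it reaches from about 0.4 to 0.825 m from the base axis. Payload 7 kg.
Tool frame: the origin (TCP) lies on the centre line of the jaws, within the pads' length; the fingertips stand 8 mm ahead of it and the grasp point (between the pads) lies 11 mm behind it; z points along the fingers, y is the line along which they close (so a half turn about z gives the same grasp; the last joint's range is limited). The gripper opens to 88 mm and grips with 3 to 60 N. Pads are 19 mm wide; open, the fingers measure 130 mm over their backs; the gripper's body (78 mm by 193 mm) begins 47 mm behind the grasp point.
Start: joints at [-46.69, 20.546, 0.682, 0, -70.136, -16.507], TCP at [0.304, -0.602, 0.211] pointing down, gripper open.
Joint ranges: [-176.03, 176.03], [-82.01, 121.73], [-58.28, 71.71], [-173.87, 95.51], [-174.79, -0.11], [-173.66, 173.66]. Speed limits (degrees/s): [136.94, 136.94, 172.46, 180, 180, 180].

### API

Orientations are given as [roll, pitch, yaw] about the fixed x, y, z axes, in that order (R = Rz(yaw) Ry(pitch) Rx(roll)).
In Python, from plant import r gives the robot as it stands.
- The arm moves only by the tool carry_out, never from a script. Its argument "targets" is a list of rows, each a list of 6 numbers: the shift along the tool's x, y, z scaled (see below), then the turn, a rotation vector about the tool's x, y, z scaled (see below). A call has 1 to 5 rows; each row shifts and turns the commanded pose from where the row before left it, along the tool's axes as they then stand; what a row does not reach is not made up. The controller multiplies each number of a shift by 0.5 m and each number of a turn by 60 degrees. A row lasts 1/8 s, in which the tool goes at most 62.5 mm and 10.7 degrees, less where a joint would pass 70% of its speed; a pose out of reach is approached as far as the arm can. A call with a number of a shift or a turn outside -1 to 1 is refused whole. A call with a gripper value outside its range is refused whole. "hand" is the opening, from 0 (shut) to 1 (fully open), set as the call begins (left out, the last holds). The fingers move at their own pace and stop on an object; "squeeze" is the grip in N (left out, the last holds). Time passes only in rows, so rows that do not move let the fingers close. It gives the time, the measured TCP pose, the force, the opening and the grip force at its end, in the units of the state.
- r.get_state(): the state, without advancing time (a new reading comes with each control period).
- r.capture(name): name is "scene" or "top" or "wrist"; returns the picture (400x640x3 uint8, red, green, blue); there is no depth.
- r.camera_info(name): a dict with "K" (3x3 intrinsics, pixels), "eye" and "attitude" of the camera in the world. Camera axes: x right, y down, z forward; pixel columns grow to the right and rows downward; lengths in m; the calibration is good to about 2 mm. The wrist camera is an equidistant fisheye: a pixel r from the principal point sees the ray r / f radians off the axis. A picture is of the moment at which its call begins: read the wrist's pose just before it. camera_info takes no time and is no camera call; for the wrist camera it gives the pose at the moment of the call.
- r.close_job(): hands the job in; it is judged then, once.
The state is a dict: "time_s": time; "joints": joint angles; "qd": joint speeds; "joint_torque": joint torques, N m; "tcp_pos": TCP position; "eef_rot": TCP orientation; "contact_force": force on the tool from outside, world axes, zero at the start; "moment": the same for the moment, N m; "gripper_width": finger opening in m; "gripper_force": force on a finger pad.
Only numpy, scipy, OpenCV 4.12 (cv2) and the standard library are available. Lean on these libraries where they do the work, as an engineer would, in place of code of your own. Each camera call takes 0.05 s, during which the arm holds its last target. There are 200 camera calls.

## Working session

There is one attempt and no reset: what is moved stays moved. The work goes in short steps, Python scripts to look and compute and a tool call to move; the robot and the scene stay as the last step left them, time stands still between calls to the robot, and variables do not carry over. Pictures are saved under pics/ and viewed, at most 10 in all, crops included, and the job is handed in when it is done.

Besides the shell and the picture viewer there is one more tool, called after "Request:" by a JSON object that holds its "api" and its "payload", one argument or row to a line. carry_out: Moves the arm, as the interface text tells. Its arguments: {"type":"object","properties":{"targets":{"type":"array","items":{"type":"array","items":{"type":"number","minimum":-1,"maximum":1}}},"hand":{"type":"number"},"squeeze":{"type":"number"}},"required":["targets"]}

```bash
mkdir -p pics; ls; python3 - <<'E'
from plant import r
import cv2,numpy as np
s=r.get_state();print(s)
a=r.capture("scene");b=r.capture("top")
np.save("scene0.npy",a);np.save("top0.npy",b)
for n in("scene","top","wrist"):print(n,r.camera_info(n))
cv2.imwrite("pics/scene0.png",a[:,:,::-1]);cv2.imwrite("pics/top0.png",b[:,:,::-1])
E
```

```text
pics
{'time_s': 0.0, 'joints': array([-4.66893466e+01,  2.05907053e+01,  6.32195100e-01, -1.96501943e-02,
       -7.01373487e+01, -1.65079453e+01]), 'qd': array([-0.0223943 ,  0.01869021,  0.00863074,  0.08979612,  0.04353744,
        0.01519761]), 'joint_torque': array([-9.36293945e-04, -5.82717204e+01,  2.93064594e+01,  6.99743316e+00,
        6.87775886e-03, -1.53573164e-04]), 'tcp_pos': array([ 0.30410291, -0.60201144,  0.20972046]), 'eef_rot': array([ 1.79902843e+02, -9.52977398e-03, -1.53203976e+02]), 'contact_force': array([-1.44680661,  0.26595801,  0.00269999]), 'moment': array([ 0.01924711,  0.02924836, -0.00010006]), 'gripper_force': 0.0, 'gripper_width': 0.08781431877298193}
scene {'K': array([[383.59393255,   0.        , 320.41237296],
       [  0.        , 383.59393255, 201.55848171],
       [  0.        ,   0.        ,   1.        ]]), 'eye': array([-0.47270593, -0.57984995,  0.71231092]), 'attitude': array([-116.71551105,   -0.27344882,  -62.19594901])}
top {'K': array([[395.84867183,   0.        , 314.4494074 ],
       [  0.        , 395.84867183, 203.91272913],
       [  0.        ,   0.        ,   1.        ]]), 'eye': array([ 0.32782421, -0.05780528,  1.46767161]), 'attitude': array([-171.24043323,    0.40516482,  -90.29005401])}
wrist {'K': array([[309.70691629,   0.        , 319.33109744],
       [  0.        , 309.70691629, 195.54517294],
       [  0.        ,   0.        ,   1.        ]]), 'eye': array([ 0.23432231, -0.63782148,  0.38415052]), 'attitude': array([ 1.63119111e+02, -9.92855920e-02,  1.16820652e+02])}
```

View pics/scene0.png

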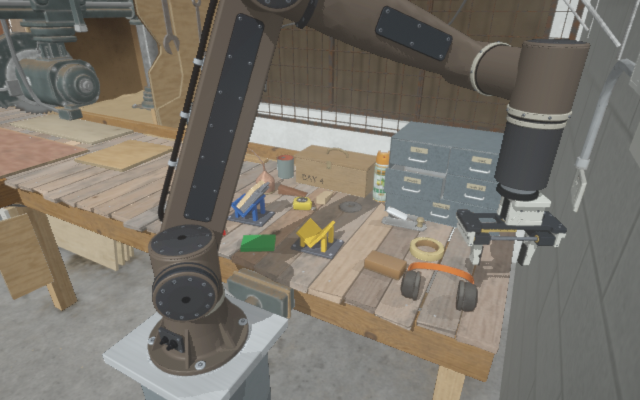

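View pics/top0.png

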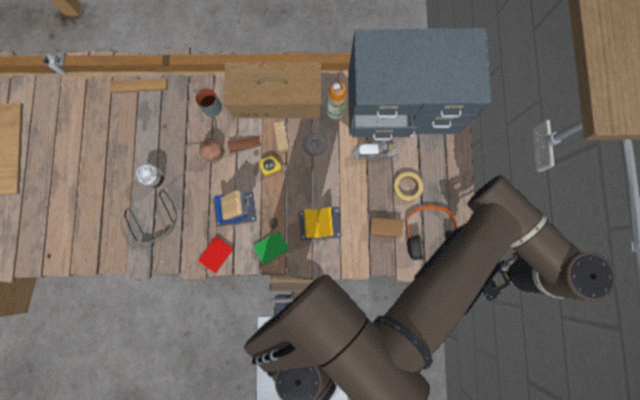

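The scene view shows the blue stand with mould and plywood board at about (250,207), and the empty yellow stand at (317,237). In the top view they are at (233,207) and (320,223). Three things could be the board:
- the plywood one on the blue stand at (231,205);
- the green one at (270,247);
- the red one at (215,253).

The plywood one on the blue stand fits the description. I'll get a coarse position and an enlarged crop to confirm.

```bash
cat > h.py <<'E'
import numpy as np,cv2
from scipy.spatial.transform import Rotation as Ro
def cam(info):
    return info["K"],np.array(info["eye"]),Ro.from_euler("xyz",info["attitude"],degrees=True).as_matrix()
def ray(info,uv,fish=False):
    K,e,R=cam(info);p=(np.atleast_2d(uv)-K[:2,2])/K[0,0]
    if fish:
        t=np.linalg.norm(p,axis=1,keepdims=True);d=np.hstack([p/np.maximum(t,1e-9)*np.sin(t),np.cos(t)])
    else: d=np.hstack([p,np.ones((len(p),1))])
    d=d@R.T;return e,d/np.linalg.norm(d,axis=1,keepdims=True)
def onz(info,uv,z,fish=False):
    e,d=ray(info,uv,fish);return e+d*((z-e[2])/d[:,2])[:,None]
def proj(info,P,fish=False):
    K,e,R=cam(info);c=(np.atleast_2d(P)-e)@R
    if fish:
        n=np.linalg.norm(c[:,:2],axis=1,keepdims=True);p=c[:,:2]/n*np.arctan2(n,c[:,2:])
    else:p=c[:,:2]/c[:,2:]
    return p*K[0,0]+K[:2,2]
def meet(rays):  # least-squares point of several rays [(e,d)]
    A=np.zeros((3,3));b=np.zeros(3)
    for e,d in rays:
        M=np.eye(3)-np.outer(d,d);A+=M;b+=M@e
    X=np.linalg.solve(A,b)
    return X,max(np.linalg.norm((np.eye(3)-np.outer(d,d))@(X-e)) for e,d in rays)
def hsv(img,lo,hi):return cv2.inRange(cv2.cvtColor(img,cv2.COLOR_RGB2HSV),lo,hi)
E
python3 - <<'E'
from h import *
from plant import r
top=np.load("top0.npy");sc=np.load("scene0.npy");it=r.camera_info("top");isc=r.camera_info("scene")
for n,lo,hi in(("blue",(105,120,40),(125,255,255)),("yel",(22,160,80),(32,255,255))):
  for nm,im,i in(("top",top,it),("scene",sc,isc)):
    m=hsv(im,lo,hi);k,l,st,c=cv2.connectedComponentsWithStats(m)
    for j in range(1,k):
      if st[j,4]>25:print(n,nm,st[j],c[j],onz(i,c[j],.05)[0].round(3))
a=cv2.resize(top[180:275,190:350],None,fx=4,fy=4,interpolation=cv2.INTER_CUBIC)
b=cv2.resize(sc[160:260,210:350],(640,457//2*2),interpolation=cv2.INTER_CUBIC)[:220*2]
b=cv2.resize(sc[165:265,215:355],None,fx=2.1,fy=2.1,interpolation=cv2.INTER_CUBIC)
o=np.zeros((600,640,3),np.uint8);o[:380]=a;o[380:380+b.shape[0],:b.shape[1]]=b
cv2.imwrite("pics/crop0.png",o[:,:,::-1])
E
```

```text
blue top [215 196  31  27 200] [223.915 212.635] [0.516 0.279 0.05 ]
blue scene [232 195  32  26 245] [248.09387755 208.60816327] [0.515 0.24  0.05 ]
yel top [260 157  21  18 119] [270.48739496 167.24369748] [0.684 0.112 0.05 ]
yel top [304 207  29  30 712] [318.17275281 222.38904494] [ 0.479 -0.062  0.05 ]
yel scene [298 221  21  23 179] [307.4301676  231.40782123] [ 0.477 -0.034  0.05 ]
```

View pics/crop0.png

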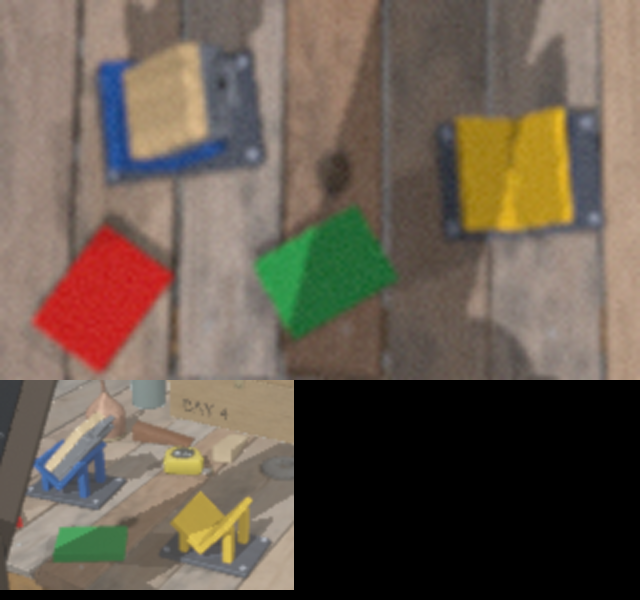

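The crop confirms it: the plywood board lies on the grey mould on the blue stand at crop (170,105), and the tab points right (-y). The green and red boards lie flat on the bench and are decoys. Next I'll bring the wrist camera over.

Request:
{"api": "carry_out", "payload": {
  "targets": [
    [-0.0713,0.0821,-0.016,0,0,0],
    [-0.0713,0.0821,-0.016,0,0,0],
    [-0.0713,0.0821,-0.016,0,0,0],
    [-0.0713,0.0821,-0.016,0,0,0],
    [-0.0713,0.0821,-0.016,0,0,0]
  ],
  "hand": 1
}}

```text
time_s: 0.72
tcp_pos: [0.3709, -0.3372, 0.2506]
eef_rot: [180.0, -0.0, -153.2]
contact_force: [1.1, -0.1, 0.5]
gripper_width: 0.0878
gripper_force: 0.0
```

Request:
{"api": "carry_out", "payload": {
  "targets": [
    [-0.0713,0.0821,-0.016,0,0,0],
    [-0.0713,0.0821,-0.016,0,0,0],
    [-0.0713,0.0821,-0.016,0,0,0],
    [-0.0713,0.0821,-0.016,0,0,0],
    [-0.0713,0.0821,-0.016,0,0,0]
  ]
}}

```text
time_s: 1.35
tcp_pos: [0.4373, -0.0735, 0.291]
eef_rot: [180.0, 0.0, -153.2]
contact_force: [0.9, -1.0, -1.0]
gripper_width: 0.0878
gripper_force: 0.0
```

Request:
{"api": "carry_out", "payload": {
  "targets": [
    [-0.0713,0.0821,-0.016,0,0,0],
    [-0.0713,0.0821,-0.016,0,0,0],
    [-0.0713,0.0821,-0.016,0,0,0],
    [-0.0713,0.0821,-0.016,0,0,0],
    [0,0,0,0,0,0]
  ]
}}

```text
time_s: 1.98
tcp_pos: [0.4911, 0.1386, 0.322]
eef_rot: [180.0, -0.1, -153.0]
contact_force: [-1.0, -0.1, -0.2]
gripper_width: 0.0876
gripper_force: 0.0
```

```bash
python3 - <<'E'
from h import *
from plant import r
s=r.get_state();print({k:np.round(s[k],3) for k in("time_s","joints","tcp_pos","eef_rot","qd")})
i=r.camera_info("wrist");a=r.capture("wrist")
np.save("w1.npy",a);np.save("w1i.npy",i,allow_pickle=True);print(i["eye"],i["attitude"])
cv2.imwrite("pics/w1.png",a[:,:,::-1])
E
```

```text
{'time_s': np.float64(1.975), 'joints': array([ 3.78190e+01,  1.66100e+00, -8.79500e+00, -1.50000e-02,
       -7.96010e+01, -1.00825e+02]), 'tcp_pos': array([0.491, 0.139, 0.322]), 'eef_rot': array([ 1.79996e+02, -5.90000e-02, -1.53009e+02]), 'qd': array([-2.471, -1.778, -2.53 , -0.022, -0.397,  1.94 ])}
[0.42149169 0.10288213 0.49643989] [ 1.63166824e+02 -1.80442321e-02  1.17013943e+02]
```

View pics/w1.png

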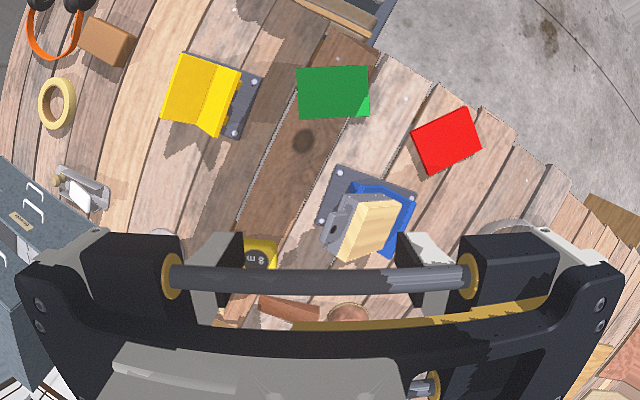

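The wrist view shows the blue stand with mould and board at (368,222), the tab at (332,230), and the yellow stand at (205,92). Next is a pre-grasp pose up-slope along the blue bed, which also serves as the second view.

```bash
cat >> h.py <<'E'
c50,s50=np.cos(np.radians(50)),np.sin(np.radians(50))
def bed(O,yaw):
    h=np.array([np.cos(np.radians(yaw)),np.sin(np.radians(yaw)),0]);Z=np.array([0,0,1.])
    x=h*c50-Z*s50;z=h*s50+Z*c50;return np.array(O,float),np.column_stack([x,np.cross(z,x),z])
def tool(B,flip):  # tool axes in world; flip: tool y = -bed z
    x,y,z=B.T;return np.column_stack([-y,-z,x]) if flip else np.column_stack([y,z,x])
def plan(p0,R0,p1,R1,n):
    w=Ro.from_matrix(R0.T@R1).as_rotvec();d=(p1-p0)/n;out=[]
    for k in range(n):
        R=R0@Ro.from_rotvec(w*k/n).as_matrix()
        out.append(np.r_[R.T@d/.5,np.degrees(w)/n/60].round(4).tolist())
    print("mm/row",np.linalg.norm(d)*1e3,"deg/row",np.degrees(np.linalg.norm(w))/n)
    for o in out:print(o)
def pose(s):return np.array(s["tcp_pos"]),Ro.from_euler("xyz",s["eef_rot"],degrees=True).as_matrix()
E
python3 - <<'E'
from h import *
from plant import r
p,R=pose(r.get_state());O,B=bed([.535,.24,.035],98.5)
plan(p,R,O+B@[-.19,0,.02],tool(B,0),5)
E
```

```text
mm/row 28.38461452989134 deg/row 8.780354387738283
[-0.0211, -0.0119, 0.0514, -0.1322, -0.0217, 0.0588]
[-0.0208, -0.0176, 0.0498, -0.1322, -0.0217, 0.0588]
[-0.021, -0.023, 0.0475, -0.1322, -0.0217, 0.0588]
[-0.0215, -0.0281, 0.0444, -0.1322, -0.0217, 0.0588]
[-0.0224, -0.0326, 0.0407, -0.1322, -0.0217, 0.0588]
```

Request:
{"api": "carry_out", "payload": {
  "targets": [
    [-0.021,-0.012,0.051,-0.132,-0.022,0.059],
    [-0.021,-0.018,0.05,-0.132,-0.022,0.059],
    [-0.021,-0.023,0.047,-0.132,-0.022,0.059],
    [-0.021,-0.028,0.044,-0.132,-0.022,0.059],
    [-0.022,-0.033,0.041,-0.132,-0.022,0.059]
  ]
}}

```text
time_s: 2.65
tcp_pos: [0.5516, 0.1313, 0.1947]
eef_rot: [139.8, 0.3, -171.9]
contact_force: [0.4, 0.1, -0.5]
gripper_width: 0.0876
gripper_force: 0.0
```

Request:
{"api": "carry_out", "payload": {
  "targets": [
    [0,0,0,0,0,0],
    [0,0,0,0,0,0]
  ]
}}

```text
time_s: 2.9
tcp_pos: [0.551, 0.1312, 0.1949]
eef_rot: [140.1, 0.2, -171.8]
contact_force: [0.5, 0.1, 0.2]
gripper_width: 0.0877
gripper_force: 0.0
```

```bash
python3 - <<'E'
from h import *
from plant import r
s=r.get_state();print({k:np.round(s[k],3) for k in("time_s","joints","tcp_pos","eef_rot","qd","contact_force")})
i=r.camera_info("wrist");a=r.capture("wrist")
np.save("w2.npy",a);np.save("w2i.npy",i,allow_pickle=True);print(i["eye"],i["attitude"])
cv2.imwrite("pics/w2.png",a[:,:,::-1])
E
```

```text
{'time_s': np.float64(2.9), 'joints': array([  2.611,  17.995,  -1.681, -40.662, -78.388, -72.866]), 'tcp_pos': array([0.551, 0.131, 0.195]), 'eef_rot': array([ 1.40123e+02,  1.70000e-01, -1.71756e+02]), 'qd': array([ 2.011, -1.968,  0.659,  0.072,  0.011, -0.006]), 'contact_force': array([0.545, 0.108, 0.182])}
[0.48901997 0.00945487 0.32847697] [162.90159538 -39.87997981  98.37968129]
```

View pics/w2.png

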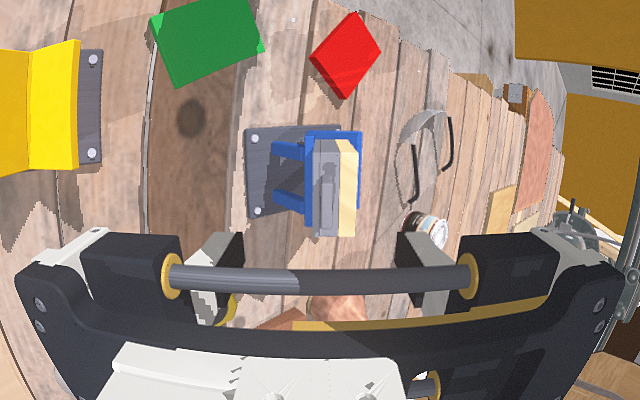

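The second view looks down the blue slope: mould tab at about (326,195), board edge at (347,187), base bolts at (257,139) and (256,211). One enlarged composite will give the corner pixels.

```bash
python3 - <<'E'
from h import *
a=np.load("w1.npy");b=np.load("w2.npy")
def crop(im,u,v,w,h,f):return cv2.resize(im[v:v+h,u:u+w],None,fx=f,fy=f,interpolation=cv2.INTER_CUBIC)
o=np.zeros((600,800,3),np.uint8)
o[:330,:330]=crop(a,310,160,110,110,3)      # w1 blue
o[:390,400:790]=crop(b,240,115,130,130,3)   # w2 blue
o[335:600,0:330]=crop(a,155,50,110,88,3)[:265]  # w1 yellow
o[395:600,400:790]=crop(b,0,30,110,150,1.36)[:205,:390].repeat(1,1) if 0 else cv2.resize(b[35:180,0:110],(156,205)).repeat(1,1) if 0 else np.pad(cv2.resize(b[35:180,0:110],(156,205)),((0,0),(0,234),(0,0)))
cv2.imwrite("pics/comp.png",o[:,:,::-1])
E
```

```text
Traceback (most recent call last):
ValueError: could not broadcast input array from shape (264,330,3) into shape (265,330,3)
```

```bash
python3 - <<'E'
from h import *
a=np.load("w1.npy");b=np.load("w2.npy")
def crop(im,u,v,w,h,f):return cv2.resize(im[v:v+h,u:u+w],None,fx=f,fy=f,interpolation=cv2.INTER_CUBIC)
o=np.zeros((600,800,3),np.uint8)
o[:330,:330]=crop(a,310,160,110,110,3)      # w1 blue
o[:390,400:790]=crop(b,240,115,130,130,3)   # w2 blue
o[335:599,0:330]=crop(a,155,50,110,88,3)  # w1 yellow
o[395:595,400:560]=cv2.resize(b[30:180,0:120],(160,200))
cv2.imwrite("pics/comp.png",o[:,:,::-1])
E
```

```text
(no output)
```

View pics/comp.png

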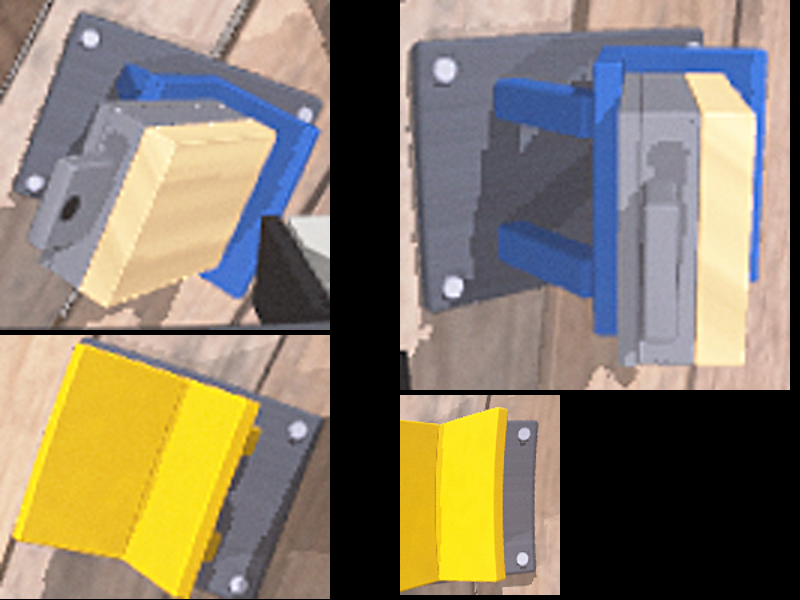

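The composite gives these corners (in composite pixels):
- **Blue board, w1:** A(178,141), B(275,131), C(221,262), D(108,307), E(158,127), F(84,290).
- **Same corners, w2:** A(755,112), E(700,113), D(746,365), F(695,364), and mould underside at (620,110) and (620,363).
- **Yellow fold line:** w1 (188,380) to (125,555), w2 (440,424) to (438,580).

Now I triangulate them.

```bash
cat > meas.py <<'E'
from h import *
i1=np.load("w1i.npy",allow_pickle=True).item();i2=np.load("w2i.npy",allow_pickle=True).item()
f=lambda ox,oy,u,v,k:lambda p:[u+(p[0]-ox+.5)/k-.5,v+(p[1]-oy+.5)/k-.5]
b1=f(0,0,310,160,3);b2=f(400,0,240,115,3);y1=f(0,335,155,50,3);y2=f(400,395,0,30,4/3)
def tri(m1,p,m2,q):
    X=[ray(i1,m1(p),1),ray(i2,m2(q),1)];return meet([(e,d[0]) for e,d in X])
def fit(pts,loc):
    P=np.array(pts);L=np.array(loc,float)/1e3
    O,B=bed([0,0,0],95) ;
    R,rs=Ro.align_vectors(P-P.mean(0),L-L.mean(0));M=R.as_matrix();O=P.mean(0)-M@L.mean(0)
    hy=np.degrees(np.arctan2(M[1,0],M[0,0]));print("O",O.round(4),"yaw",hy.round(2),"slope",np.degrees(np.arcsin(-M[2,0])).round(1),"ylvl",np.degrees(M[2,1]).round(1),"res mm",(1e3*(P-O-L@M.T)).round(1).tolist())
print("blue");pts=[]
for n,p,q in(("A",(178,141),(755,112)),("D",(108,307),(746,365)),("E",(158,127),(700,113)),("F",(84,290),(695,364))):
    X,e=tri(b1,p,b2,q);pts.append(X);print(n,X.round(4),round(e*1e3,1))
fit(pts,[(-110,40,40),(-110,-40,40),(-110,40,24),(-110,-40,24)])
for n,p,z in(("B",(275,131),.035+.04*c50),("C",(221,262),.035+.04*c50)):print(n,onz(i1,b1(p),z,1)[0].round(4))
print("yellow");pts=[]
for n,p,q in(("f+",(188,380),(440,424)),("f-",(125,555),(438,580)),("l+",(259,405),(505,408)),("l-",(185,598),(503,580))):
    X,e=tri(y1,p,y2,q);pts.append(X);print(n,X.round(4),round(e*1e3,1))
fit(pts,[(0,50,0),(0,-50,0),(0,50,58),(0,-50,58)])
E
python3 meas.py
```

```text
blue
A [0.5019 0.2115 0.1444] 0.3
D [0.5811 0.2223 0.1452] 0.5
E [0.5045 0.2062 0.1269] 0.5
F [0.5841 0.2131 0.1319] 0.3
O [0.5364 0.298  0.0603] yaw 95.35 slope 25.9 ylvl -2.3 res mm [[-0.6, -0.7, 1.7], [-0.8, 1.1, -0.6], [0.6, 0.9, -1.5], [0.8, -1.2, 0.4]]
B [0.4934 0.2794 0.0607]
C [0.5688 0.2921 0.0607]
yellow
f+ [ 0.4316 -0.0652  0.0345] 0.4
f- [ 0.5331 -0.0653  0.013 ] 0.5
l+ [ 0.4279 -0.0166  0.065 ] 0.9
l- [ 0.5274 -0.01    0.0647] 0.4
O [ 0.4797 -0.0622  0.0265] yaw 99.75 slope 51.7 ylvl 5.1 res mm [[1.6, -0.2, 3.6], [3.6, -5.9, -9.1], [-2.7, 2.6, -1.6], [-2.6, 3.5, 7.0]]
```

```bash
python3 - <<'E'
from h import *
from plant import r
p,R=pose(r.get_state());O,B=bed([.536,.256,.035],98)
print("now in bed",(B.T@(p-O)).round(4))
a=O+B@[-.165,0,.0205];T=tool(B,0)
plan(p,R,a,T,3);plan(a,T,O+B@[-.087,0,.0205],T,4)
i1=np.load("w1i.npy",allow_pickle=True).item();i2=np.load("w2i.npy",allow_pickle=True).item()
# check: reprojected board corners in composite pixels
L=np.array([(-110,40,40),(0,40,40),(0,-40,40),(-110,-40,40),(-110,40,24),(-110,-40,24)])/1e3
W=O+L@B.T
print(((proj(i1,W,1)-[310,160])*3+1).round(),((proj(i2,W,1)-[240,115])*3+1+[400,0]).round())
f=lambda p:[155+(p[0]+.5)/3-.5,50+(p[1]-335+.5)/3-.5]
for n,q,z in(("f+",(188,380),.035),("f-",(125,555),.035),("l+",(259,405),.0723),("l-",(185,598),.0723),("t+",(86,348),.0825),("t-",(26,541),.0825)):print(n,onz(i1,f(q),z,1)[0].round(4))
E
```

```text
now in bed [-0.2034  0.0023  0.0077]
mm/row 13.512368546857832 deg/row 0.14903097720437672
[-0.0016, 0.0085, 0.0256, -0.0007, -0.0, 0.0024]
[-0.0016, 0.0085, 0.0256, -0.0007, -0.0, 0.0024]
[-0.0016, 0.0085, 0.0256, -0.0007, -0.0, 0.0024]
mm/row 19.500000000000004 deg/row 0.0
[0.0, -0.0, 0.039, 0.0, 0.0, 0.0]
[0.0, -0.0, 0.039, 0.0, 0.0, 0.0]
[0.0, -0.0, 0.039, 0.0, 0.0, 0.0]
[0.0, -0.0, 0.039, 0.0, 0.0, 0.0]
[[176. 142.]
 [279. 130.]
 [218. 266.]
 [106. 308.]
 [145. 125.]
 [ 79. 289.]] [[755. 111.]
 [722.  70.]
 [717. 258.]
 [744. 364.]
 [700. 111.]
 [694. 364.]]
f+ [ 0.4317 -0.0647  0.035 ]
f- [ 0.5276 -0.0579  0.035 ]
l+ [ 0.4283 -0.0139  0.0723]
l- [ 0.5252 -0.0082  0.0723]
t+ [ 0.4354 -0.1029  0.0825]
t- [ 0.5315 -0.0935  0.0825]
```

The blue bed fits well: O=(0.536, 0.256), yaw 98°. The yellow bed is at about (0.480, -0.058), yaw 94°. Sliding in around the pair.

Request:
{"api": "carry_out", "payload": {
  "targets": [
    [-0.0016,0.0085,0.0256,-0.0007,0,0.0024],
    [-0.0016,0.0085,0.0256,-0.0007,0,0.0024],
    [-0.0016,0.0085,0.0256,-0.0007,0,0.0024],
    [0,0,0,0,0,0]
  ]
}}

```text
time_s: 3.45
tcp_pos: [0.5475, 0.1682, 0.1728]
eef_rot: [139.9, -0.2, -171.9]
contact_force: [0.5, 0.5, -0.8]
gripper_width: 0.0877
gripper_force: 0.0
```

Request:
{"api": "carry_out", "payload": {
  "targets": [
    [0,0,0.039,0,0,0],
    [0,0,0.039,0,0,0],
    [0,0,0.039,0,0,0],
    [0,0,0.039,0,0,0],
    [0,0,0,0,0,0]
  ]
}}

```text
time_s: 4.08
tcp_pos: [0.5402, 0.2174, 0.112]
eef_rot: [139.9, -0.3, -172.0]
contact_force: [0.4, 0.5, 1.0]
gripper_width: 0.0877
gripper_force: 0.0
```

```bash
python3 - <<'E'
from h import *
from plant import r
s=r.get_state();p,R=pose(s);O,B=bed([.536,.256,.035],98)
print((B.T@(p-O)).round(4),np.degrees(Ro.from_matrix(tool(B,0).T@R).as_rotvec()).round(2),s["contact_force"].round(1),s["joints"].round(1))
i=r.camera_info("wrist");a=r.capture("wrist")
cv2.imwrite("pics/w3.png",a[:,:,::-1])
E
```

```text
[-0.0839  0.0013  0.0197] [-0.11  0.24  0.18] [0.4 0.5 1. ] [ 10.3  21.8  -7.5 -44.5 -66.8 -71.9]
```

View pics/w3.png

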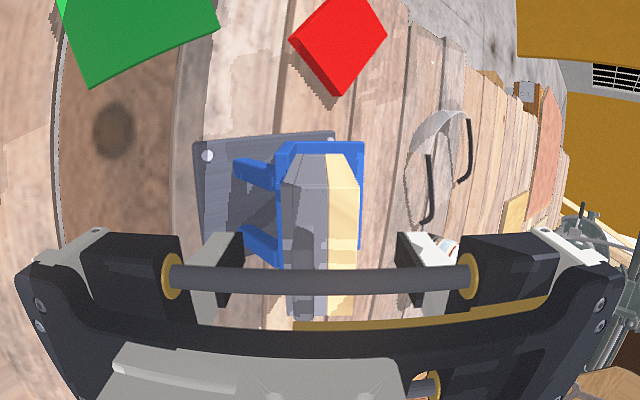

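The pair sits centred between the fingers: pair at columns 280–360, fingers at about 230 and 410. I'll back off 3 mm from the tab and close.

Request:
{"api": "carry_out", "payload": {
  "targets": [
    [0,0,-0.006,0,0,0],
    [0,0,0,0,0,0]
  ]
}}

```text
time_s: 4.38
tcp_pos: [0.5423, 0.2141, 0.1168]
eef_rot: [139.9, -0.0, -172.1]
contact_force: [-0.7, -0.8, 0.3]
gripper_width: 0.0877
gripper_force: 0.0
```

Request:
{"api": "carry_out", "payload": {
  "targets": [
    [0,0,0,0,0,0],
    [0,0,0,0,0,0],
    [0,0,0,0,0,0],
    [0,0,0,0,0,0],
    [0,0,0,0,0,0]
  ],
  "hand": 0,
  "squeeze": 50
}}

```text
time_s: 5.0
tcp_pos: [0.5416, 0.2146, 0.1159]
eef_rot: [139.9, -0.1, -172.0]
contact_force: [0.2, -0.4, -0.8]
gripper_width: 0.0438
gripper_force: 0.0
```

Request:
{"api": "carry_out", "payload": {
  "targets": [
    [0,0,0,0,0,0],
    [0,0,0,0,0,0],
    [0,0,0,0,0,0]
  ]
}}

```text
time_s: 5.38
tcp_pos: [0.5416, 0.2145, 0.1159]
eef_rot: [139.9, -0.1, -172.0]
contact_force: [0.2, 0.2, -1.1]
gripper_width: 0.0392
gripper_force: 50.0
```

Gripped at 39 mm with 50 N. Lifting straight up by 160 mm.

Request:
{"api": "carry_out", "payload": {
  "targets": [
    [0,0.008,-0.01,0,0,0],
    [0,0.018,-0.021,0,0,0],
    [0,0.0257,-0.0306,0,0,0],
    [0,0.0257,-0.0306,0,0,0],
    [0,0.0257,-0.0306,0,0,0]
  ]
}}

```text
time_s: 6.0
tcp_pos: [0.5419, 0.2145, 0.1982]
eef_rot: [139.9, -0.1, -172.0]
contact_force: [0.3, -0.1, -5.2]
gripper_width: 0.0392
gripper_force: 50.0
```

Request:
{"api": "carry_out", "payload": {
  "targets": [
    [0,0.0257,-0.0306,0,0,0],
    [0,0.0257,-0.0306,0,0,0],
    [0,0.0257,-0.0306,0,0,0],
    [0,0.0257,-0.0306,0,0,0],
    [0,0,0,0,0,0]
  ]
}}

```text
time_s: 6.62
tcp_pos: [0.5428, 0.2145, 0.2782]
eef_rot: [139.9, 0.1, -172.0]
contact_force: [-0.3, 1.1, -5.5]
gripper_width: 0.0389
gripper_force: 50.0
```

Request:
{"api": "carry_out", "payload": {
  "targets": [
    [0,0,0,0,0,-0.05],
    [0,0,0,0,0,-0.1],
    [0,0,0,0,0,-0.15],
    [0,0,0,0,0,-0.15],
    [0,0,0,0,0,-0.15]
  ]
}}

```text
time_s: 7.25
tcp_pos: [0.5415, 0.2144, 0.2749]
eef_rot: [145.7, 22.2, -142.8]
contact_force: [0.3, -0.2, -4.8]
gripper_width: 0.0388
gripper_force: 50.0
```

```bash
python3 - <<'E'
from plant import r
s=r.get_state();print(s["joints"].round(1),s["contact_force"].round(2),s["gripper_width"],s["eef_rot"].round(1))
E
```

```text
[ 10.9  12.4   1.5 -40.8 -80.  -49. ] [ 0.33 -0.19 -4.82] 0.03875288359391439 [ 145.7   22.2 -142.8]
```

Request:
{"api": "carry_out", "payload": {
  "targets": [
    [0,0,0,0,0,-0.15],
    [0,0,0,0,0,-0.15],
    [0,0,0,0,0,-0.15],
    [0,0,0,0,0,-0.15],
    [0,0,0,0,0,-0.15]
  ]
}}

```text
time_s: 7.88
tcp_pos: [0.5415, 0.2144, 0.2749]
eef_rot: [172.4, 39.5, -93.6]
contact_force: [-0.2, 0.1, -5.4]
gripper_width: 0.0388
gripper_force: 50.0
```

Request:
{"api": "carry_out", "payload": {
  "targets": [
    [0,0,0,0,0,-0.15],
    [0,0,0,0,0,-0.15],
    [0,0,0,0,0,-0.15],
    [0,0,0,0,0,-0.15],
    [0,0,0,0,0,-0.15]
  ]
}}

```text
time_s: 8.5
tcp_pos: [0.5416, 0.2144, 0.2749]
eef_rot: [-153.7, 31.5, -38.3]
contact_force: [0.1, 0.6, -5.2]
gripper_width: 0.0387
gripper_force: 50.0
```

Request:
{"api": "carry_out", "payload": {
  "targets": [
    [0,0,0,0,0,-0.15],
    [0,0,0,0,0,-0.15],
    [0,0,0,0,0,-0.15],
    [0,0,0,0,0,-0.15],
    [0,0,0,0,0,-0.15]
  ]
}}

```text
time_s: 9.12
tcp_pos: [0.5416, 0.2144, 0.2749]
eef_rot: [-140.2, 5.8, 1.3]
contact_force: [-0.3, 0.8, -5.1]
gripper_width: 0.0388
gripper_force: 50.0
```

Request:
{"api": "carry_out", "payload": {
  "targets": [
    [0,0,0,0,0,-0.1],
    [0,0,0,0,0,-0.05],
    [0,0,0,0,0,0],
    [0,0,0,0,0,0]
  ]
}}

```text
time_s: 9.62
tcp_pos: [0.5418, 0.2144, 0.2755]
eef_rot: [-139.9, 0.2, 7.9]
contact_force: [-0.1, -0.2, -4.8]
gripper_width: 0.0387
gripper_force: 50.0
```

```bash
python3 - <<'E'
from h import *
from plant import r
s=r.get_state();p,R=pose(s);O,B=bed([.536,.256,.035],98)
print(s["time_s"],s["joints"].round(1),s["contact_force"].round(2),s["gripper_width"],(B.T@(p-O)).round(4),np.degrees(Ro.from_matrix(tool(B,1).T@R).as_rotvec()).round(2))
i=r.camera_info("wrist");a=r.capture("wrist");np.save("w4.npy",a);np.save("w4i.npy",i,allow_pickle=True)
cv2.imwrite("pics/w4.png",a[:,:,::-1])
E
```

```text
9.625 [ 10.9  12.3   1.6 -40.8 -80.1  94.6] [-0.11 -0.15 -4.77] 0.03867509312488882 [-0.2112  0.      0.1224] [ 0.11 -0.11  0.22]
```

View pics/w4.png

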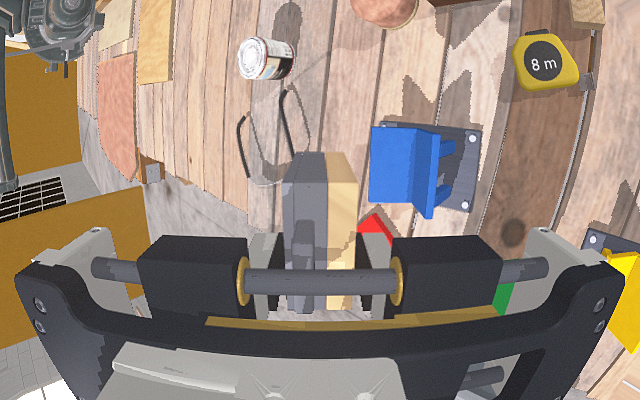

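The pair is closed and turned over, with the board (columns 327–355) now on the slope side and the empty blue bed at (420,170). Setting down.

Request:
{"api": "carry_out", "payload": {
  "targets": [
    [0,0.036,0.036,0,0,0],
    [0,0.036,0.036,0,0,0],
    [0,0.036,0.036,0,0,0],
    [0,0.036,0.036,0,0,0],
    [0,0.036,0.036,0,0,0]
  ]
}}

```text
time_s: 10.3
tcp_pos: [0.5434, 0.2036, 0.1484]
eef_rot: [-139.9, 0.1, 7.9]
contact_force: [0.5, -0.2, -4.0]
gripper_width: 0.0388
gripper_force: 50.0
```

Request:
{"api": "carry_out", "payload": {
  "targets": [
    [0,0.006,0.013,0,0,0],
    [0,0.006,0.013,0,0,0],
    [0,0.006,0.013,0,0,0],
    [0,0,0,0,0,0],
    [0,0,0,0,0,0]
  ]
}}

```text
time_s: 10.92
tcp_pos: [0.5426, 0.2093, 0.1291]
eef_rot: [-139.9, 0.1, 8.0]
contact_force: [0.4, -0.8, -4.2]
gripper_width: 0.0386
gripper_force: 50.0
```

```bash
python3 - <<'E'
from h import *
from plant import r
s=r.get_state();p,R=pose(s);O,B=bed([.536,.256,.035],98)
print("grip",(B.T@(np.array([.5416,.2145,.1159])-O)).round(4))
print(s["contact_force"].round(2),(B.T@(p-O)).round(4),np.degrees(Ro.from_matrix(tool(B,1).T@R).as_rotvec()).round(2))
E
```

```text
grip [-0.0889  0.0002  0.0199]
[ 0.36 -0.81 -4.25] [-0.1024 -0.      0.0243] [ 0.1  -0.04  0.07]
```

Request:
{"api": "carry_out", "payload": {
  "targets": [
    [0,0.0025,0.008,0,0,0],
    [0,0.0025,0.008,0,0,0],
    [0,0.0025,0.008,0,0,0],
    [0,0,0,0,0,0],
    [0,0,0,0,0,0]
  ]
}}

```text
time_s: 11.55
tcp_pos: [0.5417, 0.2141, 0.1169]
eef_rot: [-139.9, 0.1, 8.0]
contact_force: [-1.2, 0.0, -4.3]
gripper_width: 0.0392
gripper_force: 50.0
```

Request:
{"api": "carry_out", "payload": {
  "targets": [
    [0,0.0005,0.002,0,0,0],
    [0,0,0,0,0,0],
    [0,0,0,0,0,0]
  ]
}}

```text
time_s: 11.92
tcp_pos: [0.5416, 0.2143, 0.1162]
eef_rot: [-139.9, 0.1, 8.0]
contact_force: [-0.6, -1.3, -1.2]
gripper_width: 0.0389
gripper_force: 50.0
```

```bash
python3 - <<'E'
from h import *
from plant import r
s=r.get_state();p,R=pose(s);O,B=bed([.536,.256,.035],98)
print((B.T@s["contact_force"]).round(2),(B.T@[0,0,-4.5]).round(2),(B.T@(p-O)).round(4),np.degrees(Ro.from_matrix(tool(B,1).T@R).as_rotvec()).round(2))
E
```

```text
[ 0.12  0.74 -1.67] [ 3.45  0.   -2.89] [-0.0893  0.0002  0.02  ] [ 0.1  -0.07  0.1 ]
```

The foot is touching the ledge. Releasing.

Request:
{"api": "carry_out", "payload": {
  "targets": [
    [0,0,0,0,0,0],
    [0,0,0,0,0,0],
    [0,0,0,0,0,0],
    [0,0,0,0,0,0]
  ],
  "hand": 0.75
}}

```text
time_s: 12.42
tcp_pos: [0.5417, 0.2146, 0.1161]
eef_rot: [-139.9, 0.1, 8.0]
contact_force: [0.1, -0.3, 0.5]
gripper_width: 0.0652
gripper_force: 0.0
```

Request:
{"api": "carry_out", "payload": {
  "targets": [
    [0,0,0,0,0,0],
    [0,0,-0.01,0,0,0],
    [0,0,-0.03,0,0,0],
    [0,0,-0.03,0,0,0],
    [0,0,-0.03,0,0,0]
  ]
}}

```text
time_s: 13.05
tcp_pos: [0.5465, 0.1816, 0.1555]
eef_rot: [-139.9, 0.1, 7.9]
contact_force: [-0.1, -1.1, 0.2]
gripper_width: 0.0658
gripper_force: 0.0
```

Request:
{"api": "carry_out", "payload": {
  "targets": [
    [0,0,-0.03,0,0,0],
    [0,0,-0.02,0,0,0],
    [0,0,0,0,0,0]
  ]
}}

```text
time_s: 13.42
tcp_pos: [0.5489, 0.1662, 0.1741]
eef_rot: [-139.9, 0.1, 7.9]
contact_force: [0.3, 0.8, 0.5]
gripper_width: 0.0656
gripper_force: 0.0
```

```bash
python3 - <<'E'
from h import *
from plant import r
s=r.get_state();p,R=pose(s);O,B=bed([.536,.256,.035],98)
print((B.T@(p-O)).round(4),s["gripper_width"])
i=r.camera_info("wrist");a=r.capture("wrist");np.save("w5.npy",a);np.save("w5i.npy",i,allow_pickle=True)
cr=cv2.resize(a[100:300,230:430],None,fx=3,fy=3,interpolation=cv2.INTER_CUBIC)
cv2.imwrite("pics/w5.png",cr[:,:,::-1])
# predicted px (crop) of flipped pair corners: board back/outer, mould, tab
L=np.array([(-110,40,0),(-110,40,16),(-110,40,40),(-110,-40,0),(-110,-40,16),(-110,-40,40),(-140,20,23),(-140,20,33),(-140,-20,23),(-140,-20,33)])/1e3
print(((proj(i,O+L@B.T,1)-[230,100])*3+1).round().tolist())
E
```

```text
[-0.1649 -0.0002  0.0199] 0.06559731579569686
[[342.0, 459.0], [284.0, 460.0], [198.0, 459.0], [349.0, 172.0], [285.0, 172.0], [189.0, 172.0], [257.0, 444.0], [215.0, 443.0], [256.0, 283.0], [211.0, 283.0]]
```

View pics/w5.png

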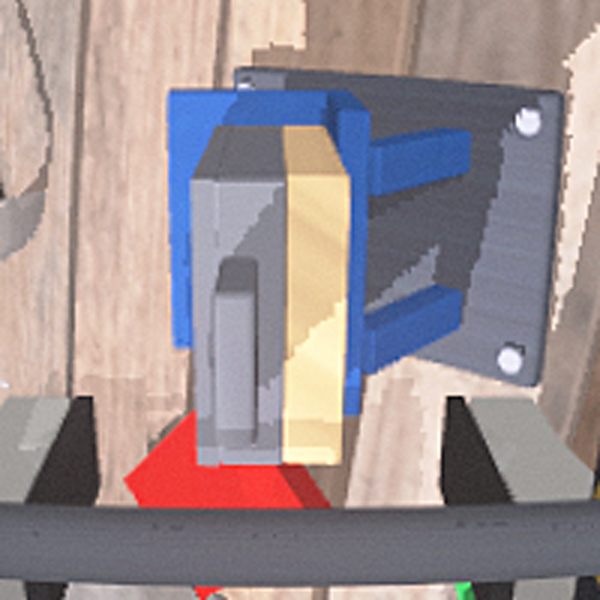

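The set-down pair matches the prediction within 1–2 mm: board end at crop (284–349,178)–(343,463), tab at (215–257,293–440). Moving to the tab.

Request:
{"api": "carry_out", "payload": {
  "targets": [
    [0,-0.0054,0.0287,0,0,0],
    [0,-0.0054,0.0287,0,0,0],
    [0,-0.0054,0.0287,0,0,0],
    [0,0,0,0,0,0],
    [0,0,0,0,0,0]
  ]
}}

```text
time_s: 14.1
tcp_pos: [0.5436, 0.2004, 0.1456]
eef_rot: [-139.9, 0.1, 8.0]
contact_force: [0.0, -0.5, -0.2]
gripper_width: 0.0659
gripper_force: 0.0
```

```bash
python3 - <<'E'
from h import *
from plant import r
s=r.get_state();p,R=pose(s);O,B=bed([.536,.256,.035],98)
print((B.T@(p-O)).round(4),s["gripper_width"],s["contact_force"].round(1),np.degrees(Ro.from_matrix(tool(B,1).T@R).as_rotvec()).round(2))
E
```

```text
[-0.1208  0.0002  0.0281] 0.06593769910247933 [ 0.  -0.5 -0.2] [ 0.09 -0.1   0.08]
```

Request:
{"api": "carry_out", "payload": {
  "targets": [
    [0,0,-0.003,0,0,0],
    [0,0,0,0,0,0]
  ],
  "hand": 0,
  "squeeze": 40
}}

```text
time_s: 14.35
tcp_pos: [0.5441, 0.199, 0.1472]
eef_rot: [-139.9, 0.1, 7.9]
contact_force: [-0.1, 0.1, -0.8]
gripper_width: 0.0509
gripper_force: 0.0
```

Request:
{"api": "carry_out", "payload": {
  "targets": [
    [0,0,0,0,0,0],
    [0,0,0,0,0,0],
    [0,0,0,0,0,0],
    [0,0,0,0,0,0],
    [0,0,0,0,0,0]
  ]
}}

```text
time_s: 14.98
tcp_pos: [0.5438, 0.1992, 0.1467]
eef_rot: [-139.9, 0.1, 8.0]
contact_force: [-0.3, -0.4, -0.4]
gripper_width: 0.0082
gripper_force: 40.0
```

Request:
{"api": "carry_out", "payload": {
  "targets": [
    [0,0,0,0,0,0],
    [0,0,0,0,0,0],
    [0,0,0,0,0,0]
  ]
}}

```text
time_s: 15.35
tcp_pos: [0.5438, 0.1993, 0.1468]
eef_rot: [-139.9, 0.1, 8.0]
contact_force: [0.1, 0.1, -1.0]
gripper_width: 0.0079
gripper_force: 40.0
```

Tab held. Lifting the mould straight off the slope, slowly.

Request:
{"api": "carry_out", "payload": {
  "targets": [
    [0,-0.006,0,0,0,0],
    [0,-0.008,0,0,0,0],
    [0,-0.008,0,0,0,0],
    [0,-0.01,0,0,0,0],
    [0,-0.01,0,0,0,0]
  ]
}}

```text
time_s: 15.98
tcp_pos: [0.5422, 0.2148, 0.1613]
eef_rot: [-139.9, 0.0, 8.0]
contact_force: [0.4, -19.9, 27.4]
gripper_width: 0.0053
gripper_force: 16.4
```

Request:
{"api": "carry_out", "payload": {
  "targets": [
    [0,-0.01,0,0,0,0],
    [0,-0.012,0,0,0,0],
    [0,-0.02,0,0,0,0],
    [0,-0.03,0,0,0,0],
    [0,-0.03,0,0,0,0]
  ]
}}

```text
time_s: 16.6
tcp_pos: [0.5359, 0.2551, 0.1938]
eef_rot: [-139.9, 0.1, 8.0]
contact_force: [0.6, -0.2, 0.3]
gripper_width: 0.0005
gripper_force: 0.0
```

Request:
{"api": "carry_out", "payload": {
  "targets": [
    [0,-0.03,0,0,0,0],
    [0,-0.03,-0.03,0,0,0],
    [0,0,0,0,0,0]
  ]
}}

```text
time_s: 16.98
tcp_pos: [0.5354, 0.2674, 0.2268]
eef_rot: [-139.9, -0.1, 8.0]
contact_force: [-0.3, 1.5, 0.8]
gripper_width: 0.0004
gripper_force: 0.0
```

```bash
python3 - <<'E'
from h import *
from plant import r
s=r.get_state();p,R=pose(s);O,B=bed([.536,.256,.035],98)
print((B.T@(p-O)).round(4),s["gripper_width"],s["contact_force"].round(1),s["joints"].round(1))
i=r.camera_info("wrist");a=r.capture("wrist");np.save("w6.npy",a);np.save("w6i.npy",i,allow_pickle=True)
sc=r.capture("scene")
o=np.zeros((600,800,3),np.uint8);o[:400,:640]=a
o[400:600,:280]=cv2.resize(sc[150:250,210:350],None,fx=2,fy=2,interpolation=cv2.INTER_CUBIC)
o[400:600,300:800]=cv2.resize(sc[170:250,215:415],None,fx=2.5,fy=2.5,interpolation=cv2.INTER_CUBIC)
cv2.imwrite("pics/w6.png",o[:,:,::-1])
E
```

```text
[-0.1396 -0.001   0.1321] 0.00041650982230660754 [-0.3  1.5  0.8] [ 16.1  13.9  -2.6 -42.  -72.2  94.9]
```

View pics/w6.png

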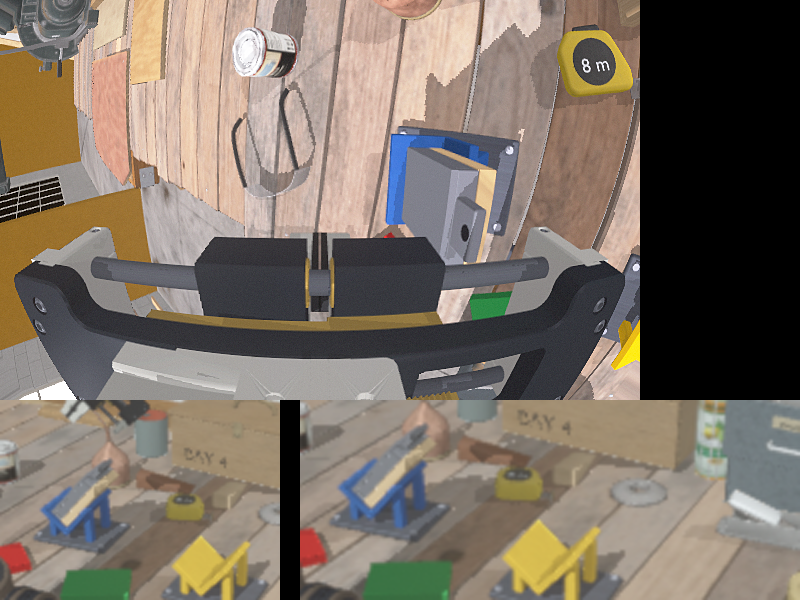

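The tab slipped out: the mould's foot jammed on the ledge and gave about 34 N along the slope. The mould still lies on the board on the blue stand (wrist 405–490,150–265; scene view agrees). I'll go back to the earlier standoff pose and compare numerically with the earlier picture.

Request:
{"api": "carry_out", "payload": {
  "targets": [
    [0,0,-0.04,0,0,0],
    [0,0,-0.04,0,0,0],
    [0,0.045,0,0,0,0],
    [0,0.045,0,0,0,0],
    [0,0.045,0,0,0,0]
  ],
  "hand": 0.75
}}

```text
time_s: 17.7
tcp_pos: [0.5458, 0.1887, 0.2118]
eef_rot: [-139.9, 0.1, 7.9]
contact_force: [-0.0, -0.5, -0.3]
gripper_width: 0.045
gripper_force: 0.0
```

Request:
{"api": "carry_out", "payload": {
  "targets": [
    [0,0.045,0,0,0,0],
    [0,0.045,0,0,0,0],
    [0,0,0.03,0,0,0],
    [0,0,0,0,0,0],
    [0,0,0,0,0,0]
  ]
}}

```text
time_s: 18.32
tcp_pos: [0.5488, 0.166, 0.1715]
eef_rot: [-139.9, 0.1, 8.0]
contact_force: [-0.4, 0.4, 0.8]
gripper_width: 0.0658
gripper_force: 0.0
```

```bash
cat > flow.py <<'E'
from h import *
from plant import r
s=r.get_state();p,R=pose(s);O,B=bed([.536,.256,.035],98)
print((B.T@(p-O)).round(4),s["time_s"],s["gripper_width"])
i=r.camera_info("wrist");a=r.capture("wrist");np.save("w7.npy",a);np.save("w7i.npy",i,allow_pickle=True)
b=np.load("w5.npy");i5=np.load("w5i.npy",allow_pickle=True).item()
g=lambda x:cv2.cvtColor(x,cv2.COLOR_RGB2GRAY)
names=["tab TL","tab TR","tab BR","tab BL","mould TL","mould BL","board TR","board BR","mould/board T","mould/board B","slope TR","slope BL?","bolt1","bolt2"]
c=np.array([(217,293),(256,293),(257,440),(215,440),(192,180),(197,463),(348,178),(343,463),(284,182),(283,462),(367,115),(180,345),(528,121),(511,360)],float)
q=(c+.5)/3-.5+[230,100]
n,st,er=cv2.calcOpticalFlowPyrLK(g(b),g(a),q.astype(np.float32).reshape(-1,1,2),None,winSize=(11,11),maxLevel=3)
# static scene motion expected from pose change, evaluated at height of each point ~ via bed points
for k,m in enumerate(names):print(m,q[k].round(1),(n[k,0]-q[k]).round(2),int(st[k,0]),er[k,0].round(1))
L=np.array([(-110,40,16),(-140,20,28)])/1e3;W=O+L@B.T
print("camera shift px",(proj(i,W,1)-proj(i5,W,1)).round(2).tolist())
E
python3 flow.py
```

```text
[-1.63e-01 -1.00e-04  1.80e-02] 18.325 0.06576543127750609
tab TL [302.  197.3] [-0.4  0.8] 1 3.5
tab TR [315.  197.3] [-0.37  0.81] 1 4.1
tab BR [315.3 246.3] [-0.38 -0.3 ] 1 6.4
tab BL [301.3 246.3] [-0.19  1.1 ] 1 3.0
mould TL [293.7 159.7] [-1.13  0.7 ] 1 2.2
mould BL [295.3 254. ] [-1.19  0.66] 1 4.0
board TR [345.7 159. ] [-0.75  0.66] 1 3.5
board BR [344. 254.] [-0.97  0.54] 1 9.8
mould/board T [324.3 160.3] [-1.05  0.65] 1 7.1
mould/board B [324.  253.7] [-0.74  0.87] 1 6.4
slope TR [352. 138.] [-2.41 -0.17] 1 2.3
slope BL? [289.7 214.7] [-1.45  0.35] 1 6.3
bolt1 [405.7 140. ] [-0.87  0.23] 1 11.8
bolt2 [400.  219.7] [-1.3   0.46] 1 6.9
camera shift px [[-2.24, 0.86], [-2.69, 0.97]]
```

Everything has settled back in place: mould, board and bolts all shifted by the same ~1 px. I'll regrip at 60 N and first free the foot by moving up-slope.

Request:
{"api": "carry_out", "payload": {
  "targets": [
    [0,-0.0068,0.0275,0,0,0],
    [0,-0.0068,0.0275,0,0,0],
    [0,-0.0068,0.0275,0,0,0],
    [0,0,0,0,0,0],
    [0,0,0,0,0,0]
  ]
}}

```text
time_s: 19.0
tcp_pos: [0.5437, 0.2, 0.1456]
eef_rot: [-139.9, 0.1, 8.0]
contact_force: [0.7, -0.5, -0.3]
gripper_width: 0.0655
gripper_force: 0.0
```

```bash
cat > st.py <<'E'
from h import *
from plant import r
s=r.get_state();p,R=pose(s);O,B=bed([.536,.256,.035],98)
print(s["time_s"],(B.T@(p-O)).round(4),"w",s["gripper_width"].round(4),"Fbed",(B.T@s["contact_force"]).round(1),"Mbed",(B.T@s["moment"]).round(2),np.degrees(Ro.from_matrix(tool(B,1).T@R).as_rotvec()).round(2))
E
python3 st.py
```

```text
Traceback (most recent call last):
  File "st.py", line 4, in <module>
    print(s["time_s"],(B.T@(p-O)).round(4),"w",s["gripper_width"].round(4),"Fbed",(B.T@s["contact_force"]).round(1),"Mbed",(B.T@s["moment"]).round(2),np.degrees(Ro.from_matrix(tool(B,1).T@R).as_rotvec()).round(2))
                                               ^^^^^^^^^^^^^^^^^^^^^^^^
AttributeError: 'float' object has no attribute 'round'
```

Request:
{"api": "carry_out", "payload": {
  "targets": [
    [0,0,-0.001,0,0,0],
    [0,0,0,0,0,0],
    [0,0,0,0,0,0],
    [0,0,0,0,0,0],
    [0,0,0,0,0,0]
  ],
  "hand": 0,
  "squeeze": 60
}}

```text
time_s: 19.62
tcp_pos: [0.5437, 0.1995, 0.146]
eef_rot: [-139.9, 0.1, 8.0]
contact_force: [0.2, -0.1, -0.7]
gripper_width: 0.0213
gripper_force: 0.0
```

Request:
{"api": "carry_out", "payload": {
  "targets": [
    [0,0,0,0,0,0],
    [0,0,0,0,0,0],
    [0,0,0,0,0,0],
    [0,0,0,0,0,0]
  ]
}}

```text
time_s: 20.12
tcp_pos: [0.5438, 0.1995, 0.146]
eef_rot: [-139.9, 0.1, 8.0]
contact_force: [1.3, -0.7, -0.8]
gripper_width: 0.0078
gripper_force: 60.0
```

```bash
sed -i 's/s\["gripper_width"\].round(4)/round(s["gripper_width"],4)/' st.py; python3 st.py
```

```text
20.125 [-0.1217  0.0002  0.0277] w 0.0078 Fbed [ 0.1 -1.2 -1.2] Mbed [0.13 2.42 0.03] [ 0.1  -0.07  0.12]
```

Request:
{"api": "carry_out", "payload": {
  "targets": [
    [0,0,-0.004,0,0,0],
    [0,0,-0.004,0,0,0],
    [0,0,0,0,0,0],
    [0,0,0,0,0,0]
  ]
}}

```text
time_s: 20.62
tcp_pos: [0.544, 0.197, 0.1492]
eef_rot: [-139.9, 0.1, 8.0]
contact_force: [-0.4, 0.6, -1.8]
gripper_width: 0.0078
gripper_force: 60.0
```

```bash
python3 st.py
```

```text
20.625 [-0.1257  0.0002  0.0278] w 0.0078 Fbed [ 1.8  0.3 -0.6] Mbed [0.11 2.32 0.23] [ 0.11 -0.08  0.11]
```

The foot is free (1.8 N matches mould plus pad weight along the slope). Lifting off the slope and checking as I go.

Request:
{"api": "carry_out", "payload": {
  "targets": [
    [0,-0.005,0,0,0,0],
    [0,-0.006,0,0,0,0],
    [0,-0.006,0,0,0,0],
    [0,0,0,0,0,0]
  ]
}}

```text
time_s: 21.12
tcp_pos: [0.5433, 0.2035, 0.1548]
eef_rot: [-139.9, 0.1, 8.0]
contact_force: [-1.2, 1.2, -3.1]
gripper_width: 0.0077
gripper_force: 60.3
```

```bash
python3 st.py
```

```text
21.125 [-1.258e-01  1.000e-04  3.640e-02] w 0.0077 Fbed [ 3.3  1.  -1. ] Mbed [0.07 2.92 0.06] [ 0.09 -0.06  0.08]
```

Request:
{"api": "carry_out", "payload": {
  "targets": [
    [0,-0.006,0,0,0,0],
    [0,-0.007,0,0,0,0],
    [0,-0.007,0,0,0,0],
    [0,0,0,0,0,0]
  ]
}}

```text
time_s: 21.62
tcp_pos: [0.5422, 0.2113, 0.1613]
eef_rot: [-139.9, 0.1, 8.0]
contact_force: [-0.3, -0.2, -2.6]
gripper_width: 0.0079
gripper_force: 60.2
```

```bash
python3 st.py
```

```text
21.625 [-1.258e-01  1.000e-04  4.660e-02] w 0.0079 Fbed [ 1.9  0.3 -1.8] Mbed [0.13 2.91 0.17] [ 0.11 -0.06  0.08]
```

Request:
{"api": "carry_out", "payload": {
  "targets": [
    [0,-0.007,0,0,0,0],
    [0,-0.007,0,0,0,0],
    [0,-0.007,0,0,0,0],
    [0,-0.01,0,0,0,0],
    [0,0,0,0,0,0]
  ]
}}

```text
time_s: 22.25
tcp_pos: [0.5407, 0.2231, 0.1715]
eef_rot: [-139.9, 0.1, 8.0]
contact_force: [-0.3, -0.2, -1.2]
gripper_width: 0.0073
gripper_force: 60.2
```

```bash
python3 st.py
```

```text
22.25 [-0.1259 -0.      0.0623] w 0.0073 Fbed [ 0.9  0.3 -0.9] Mbed [0.11 2.82 0.07] [ 0.11 -0.05  0.07]
```

The mould is off (only its own weight is left). Planning the transfer to yellow, and checking the pad's colour in the top and scene cameras numerically.

```bash
cat > go.py <<'E'
from h import *
from plant import r
p,R=pose(r.get_state());O,B=bed([.536,.256,.035],98)
Oy,By=bed([.480,-.0585,.035],94.2);T=tool(By,1)
A=Oy+By@[-.1717,0,.0717];H=A.copy();H[2]=.33;U=p.copy();U[2]=.33
print("A",A.round(3))
plan(p,R,U,R,6);plan(U,R,H,T,12);plan(H,T,A,T,5)
E
python3 go.py
```

```text
A [ 0.484 -0.114  0.213]
mm/row 26.417588074402712 deg/row 0.0
[-0.0001, -0.034, -0.0404, 0.0, 0.0, 0.0]
[-0.0001, -0.034, -0.0404, 0.0, 0.0, 0.0]
[-0.0001, -0.034, -0.0404, 0.0, 0.0, 0.0]
[-0.0001, -0.034, -0.0404, 0.0, 0.0, 0.0]
[-0.0001, -0.034, -0.0404, 0.0, 0.0, 0.0]
[-0.0001, -0.034, -0.0404, 0.0, 0.0, 0.0]
mm/row 28.467434141891694 deg/row 0.3153912510593425
[-0.0171, 0.0415, -0.035, -0.0001, 0.0035, 0.0039]
[-0.0168, 0.0416, -0.035, -0.0001, 0.0035, 0.0039]
[-0.0165, 0.0417, -0.0351, -0.0001, 0.0035, 0.0039]
[-0.0162, 0.0418, -0.0351, -0.0001, 0.0035, 0.0039]
[-0.0159, 0.0418, -0.0352, -0.0001, 0.0035, 0.0039]
[-0.0156, 0.0419, -0.0352, -0.0001, 0.0035, 0.0039]
[-0.0153, 0.042, -0.0353, -0.0001, 0.0035, 0.0039]
[-0.015, 0.042, -0.0353, -0.0001, 0.0035, 0.0039]
[-0.0147, 0.0421, -0.0354, -0.0001, 0.0035, 0.0039]
[-0.0144, 0.0422, -0.0354, -0.0001, 0.0035, 0.0039]
[-0.0141, 0.0422, -0.0355, -0.0001, 0.0035, 0.0039]
[-0.0138, 0.0423, -0.0355, -0.0001, 0.0035, 0.0039]
mm/row 23.476459500389325 deg/row 0.0
[0.0, 0.0302, 0.036, 0.0, 0.0, 0.0]
[0.0, 0.0302, 0.036, 0.0, 0.0, 0.0]
[0.0, 0.0302, 0.036, 0.0, 0.0, 0.0]
[0.0, 0.0302, 0.036, 0.0, 0.0, 0.0]
[0.0, 0.0302, 0.036, 0.0, 0.0, 0.0]
```

Request:
{"api": "carry_out", "payload": {
  "targets": [
    [0,-0.02,-0.01,0,0,0],
    [0,-0.034,-0.03,0,0,0],
    [0,-0.034,-0.04,0,0,0],
    [0,-0.034,-0.04,0,0,0],
    [0,-0.034,-0.04,0,0,0]
  ]
}}

```text
time_s: 22.88
tcp_pos: [0.5397, 0.2309, 0.2853]
eef_rot: [-139.9, 0.0, 8.0]
contact_force: [0.1, 1.1, -2.1]
gripper_width: 0.0079
gripper_force: 60.2
```

Request:
{"api": "carry_out", "payload": {
  "targets": [
    [0,-0.034,-0.04,0,0,0],
    [0,-0.02,-0.03,0,0,0],
    [0,0,0,0,0,0]
  ]
}}

```text
time_s: 23.25
tcp_pos: [0.5405, 0.2289, 0.3288]
eef_rot: [-139.9, -0.1, 8.0]
contact_force: [-0.6, -0.1, -2.3]
gripper_width: 0.0079
gripper_force: 60.2
```

```bash
python3 st.py; python3 - <<'E'
from h import *
from plant import r
O,B=bed([.536,.256,.035],98)
for n in("top","scene","wrist"):
    a=r.capture(n);i=r.camera_info(n);f=n=="wrist"
    m=hsv(a,(3,150,80),(17,255,255))
    c=proj(i,O+B@[-.0465,0,.032],f)[0]
    L=np.array([(x,y,.032) for x,y in((-.093,.0315),(0,.0315),(0,-.0315),(-.093,-.0315))]);q=proj(i,O+L@B.T,f)
    k,l,st,ce=cv2.connectedComponentsWithStats(m)
    print(n,"pred",c.round(1),"box",q.min(0).round(),q.max(0).round())
    for j in range(1,k):
        if st[j,4]>8 and np.linalg.norm(ce[j]-c)<60:print("  ",st[j],ce[j].round(1))
    np.save("v_"+n+".npy",a)
E
python3 go.py | tail -19
```

```text
23.25 [-0.2427 -0.0007  0.1679] w 0.0079 Fbed [ 1.7  0.7 -1.5] Mbed [0.07 2.86 0.12] [ 0.11  0.09 -0.02]
top pred [229.3 205.3] box [222. 194.] [237. 217.]
scene pred [248.5 195.7] box [238. 185.] [259. 207.]
   [240 186  21  22  84] [249.9 196.2]
wrist pred [425.9 169.8] box [414. 140.] [441. 205.]
   [ 415  141   39   64 1832] [434.4 170.9]
mm/row 28.933037162298533 deg/row 0.3136895645344187
[-0.0171, 0.0423, -0.0356, -0.0001, 0.0036, 0.0038]
[-0.0168, 0.0424, -0.0356, -0.0001, 0.0036, 0.0038]
[-0.0165, 0.0425, -0.0357, -0.0001, 0.0036, 0.0038]
[-0.0162, 0.0425, -0.0357, -0.0001, 0.0036, 0.0038]
[-0.0159, 0.0426, -0.0358, -0.0001, 0.0036, 0.0038]
[-0.0156, 0.0427, -0.0358, -0.0001, 0.0036, 0.0038]
[-0.0152, 0.0427, -0.0359, -0.0001, 0.0036, 0.0038]
[-0.0149, 0.0428, -0.0359, -0.0001, 0.0036, 0.0038]
[-0.0146, 0.0429, -0.036, -0.0001, 0.0036, 0.0038]
[-0.0143, 0.0429, -0.036, -0.0001, 0.0036, 0.0038]
[-0.014, 0.043, -0.0361, -0.0001, 0.0036, 0.0038]
[-0.0137, 0.0431, -0.0361, -0.0001, 0.0036, 0.0038]
mm/row 23.476459500389325 deg/row 0.0
[0.0, 0.0302, 0.036, 0.0, 0.0, 0.0]
[0.0, 0.0302, 0.036, 0.0, 0.0, 0.0]
[0.0, 0.0302, 0.036, 0.0, 0.0, 0.0]
[0.0, 0.0302, 0.036, 0.0, 0.0, 0.0]
[0.0, 0.0302, 0.036, 0.0, 0.0, 0.0]
```

The pad lies on the board where predicted (wrist box 415–454 × 141–205 against predicted 414–441 × 140–205 for its top face). Carrying the mould over to yellow.

Request:
{"api": "carry_out", "payload": {
  "targets": [
    [-0.0085,0.021,-0.018,0,0.0036,0.0038],
    [-0.017,0.0424,-0.0356,0,0.0036,0.0038],
    [-0.0165,0.0424,-0.0356,0,0.0036,0.0038],
    [-0.0162,0.0425,-0.0357,0,0.0036,0.0038],
    [-0.0159,0.0426,-0.0358,0,0.0036,0.0038]
  ]
}}

```text
time_s: 24.02
tcp_pos: [0.5185, 0.099, 0.3259]
eef_rot: [-139.9, 0.1, 6.4]
contact_force: [0.3, 0.0, -2.4]
gripper_width: 0.0075
gripper_force: 60.2
```

Request:
{"api": "carry_out", "payload": {
  "targets": [
    [-0.0156,0.0427,-0.0358,0,0.0036,0.0038],
    [-0.0152,0.0427,-0.0359,0,0.0036,0.0038],
    [-0.0149,0.0428,-0.0359,0,0.0036,0.0038],
    [-0.0146,0.0429,-0.036,0,0.0036,0.0038],
    [-0.0143,0.0429,-0.036,0,0.0036,0.0038]
  ]
}}

```text
time_s: 24.65
tcp_pos: [0.4954, -0.0437, 0.3257]
eef_rot: [-139.9, 0.0, 4.8]
contact_force: [1.5, 0.5, -2.5]
gripper_width: 0.0079
gripper_force: 60.2
```

Request:
{"api": "carry_out", "payload": {
  "targets": [
    [-0.014,0.043,-0.036,0,0.0036,0.0038],
    [-0.0137,0.0431,-0.036,0,0.0036,0.0038],
    [-0.007,0.0215,-0.018,0,0,0],
    [0,0,0,0,0,0],
    [0,0,0,0,0,0]
  ]
}}

```text
time_s: 25.28
tcp_pos: [0.4843, -0.113, 0.326]
eef_rot: [-139.9, -0.1, 4.2]
contact_force: [0.5, 0.6, -1.4]
gripper_width: 0.0078
gripper_force: 60.2
```

```bash
cat > meas2.py <<'E'
from h import *
from plant import r
s=r.get_state();p,R=pose(s);O,B=bed([.480,-.0585,.035],94.2)
print(s["time_s"],(B.T@(p-O)).round(4),np.degrees(Ro.from_matrix(tool(B,1).T@R).as_rotvec()).round(2),s["joints"].round(1),s["contact_force"].round(1),round(s["gripper_width"],4))
i=r.camera_info("wrist");a=r.capture("wrist");np.save("w8.npy",a);np.save("w8i.npy",i,allow_pickle=True)
m=hsv(a,(20,150,60),(33,255,255));k,l,st,ce=cv2.connectedComponentsWithStats(m)
L=np.array([(-.062,.05,0),(-.062,-.05,0),(0,.05,.058),(0,-.05,.058),(0,.05,0),(0,-.05,0)])
q=proj(i,O+L@B.T,1);print("pred",q.round(1).tolist())
for j in range(1,k):
    if st[j,4]>150:
        c=cv2.findContours((l==j).astype(np.uint8),cv2.RETR_EXTERNAL,cv2.CHAIN_APPROX_NONE)[0][0]
        ap=cv2.approxPolyDP(c,3,True)[:,0];print(st[j],ap.tolist())
E
python3 meas2.py
```

```text
25.275 [-0.2581 -0.0003  0.1452] [ 0.13  0.07 -0.06] [ -21.7   14.5    9.5  -36.4 -102.3  113.5] [ 0.5  0.6 -1.4] 0.0078
pred [[429.6, 208.0], [436.1, 132.1], [378.9, 194.4], [381.9, 126.3], [416.2, 194.5], [420.9, 127.9]]
[318   0  45  41 861] [[342, 0], [327, 5], [319, 13], [325, 38], [336, 40], [361, 27], [361, 16]]
[ 380  126   79   82 4638] [[384, 126], [380, 192], [419, 194], [432, 207], [438, 207], [439, 198], [453, 188], [454, 181], [441, 180], [443, 154], [457, 148], [457, 139], [446, 140], [445, 133], [428, 128]]
```

The yellow corners seen, (380,192), (384,126) and (435,207), agree with the prediction to within 2–6 px. I'll shift the stand by 2 mm and descend.

```bash
cat > go2.py <<'E'
from h import *
from plant import r
p,R=pose(r.get_state());O,B=bed([.480,-.0605,.035],94.2);T=tool(B,1)
A=O+B@[-.165,0,.06];C=O+B@[-.126,0,.0145]
plan(p,R,A,T,5);plan(A,T,C,T,4)
E
python3 go2.py
```

```text
mm/row 25.27956519158168 deg/row 0.0323087446003424
[-0.0003, 0.0348, 0.0366, -0.0004, -0.0002, 0.0003]
[-0.0003, 0.0348, 0.0367, -0.0004, -0.0002, 0.0003]
[-0.0003, 0.0348, 0.0367, -0.0004, -0.0002, 0.0003]
[-0.0002, 0.0348, 0.0367, -0.0004, -0.0002, 0.0003]
[-0.0002, 0.0348, 0.0367, -0.0004, -0.0002, 0.0003]
mm/row 14.98175974310095 deg/row 0.0
[0.0, 0.0228, 0.0195, 0.0, 0.0, 0.0]
[0.0, 0.0228, 0.0195, 0.0, 0.0, 0.0]
[0.0, 0.0228, 0.0195, 0.0, 0.0, 0.0]
[0.0, 0.0228, 0.0195, 0.0, 0.0, 0.0]
```

Request:
{"api": "carry_out", "payload": {
  "targets": [
    [0,0.0348,0.0366,0,0,0],
    [0,0.0348,0.0366,0,0,0],
    [0,0.0348,0.0366,0,0,0],
    [0,0.0348,0.0366,0,0,0],
    [0,0.0348,0.0366,0,0,0]
  ]
}}

```text
time_s: 25.95
tcp_pos: [0.4852, -0.1203, 0.1996]
eef_rot: [-139.9, -0.1, 4.3]
contact_force: [0.5, 0.4, -2.4]
gripper_width: 0.0077
gripper_force: 60.2
```

Request:
{"api": "carry_out", "payload": {
  "targets": [
    [0,0.0228,0.0195,0,0,0],
    [0,0.0228,0.0195,0,0,0],
    [0,0.0228,0.0195,0,0,0],
    [0,0.0228,0.0195,0,0,0],
    [0,0,0,0,0,0]
  ]
}}

```text
time_s: 26.58
tcp_pos: [0.4854, -0.1306, 0.1397]
eef_rot: [-139.8, 0.0, 4.2]
contact_force: [0.7, 0.4, -1.2]
gripper_width: 0.0074
gripper_force: 60.1
```

```bash
sed 's/.536,.256,.035\],98/.480,-.0605,.035],94.2/' st.py > sty.py; python3 sty.py; python3 meas2.py | tail -n +2
```

```text
26.575 [-0.1254 -0.0002  0.0134] w 0.0074 Fbed [ 1.2 -0.7 -0.5] Mbed [0.02 2.65 0.14] [ 0.18 -0.    0.04]
pred [[333.5, 257.6], [335.2, 141.8], [276.6, 229.4], [272.8, 134.5], [331.2, 229.6], [332.2, 134.0]]
[224   0  47  26 698] [[224, 0], [228, 21], [242, 25], [270, 4], [269, 0], [246, 0], [233, 13]]
[ 275  133  116  105 5577] [[275, 136], [280, 229], [301, 229], [300, 171], [310, 145], [336, 147], [341, 173], [339, 232], [356, 232], [360, 237], [385, 221], [386, 209], [376, 206], [349, 218], [350, 175], [388, 164], [389, 149], [352, 153], [351, 142], [344, 134]]
```

Request:
{"api": "carry_out", "payload": {
  "targets": [
    [0,0.002,0.004,0,0,0],
    [0,0,0,0,0,0],
    [0,0,0,0,0,0]
  ]
}}

```text
time_s: 27.0
tcp_pos: [0.4859, -0.1303, 0.1391]
eef_rot: [-139.9, -0.1, 4.2]
contact_force: [-0.2, 0.3, -0.7]
gripper_width: 0.0081
gripper_force: 60.1
```

```bash
python3 sty.py
```

```text
27.0 [-0.1247 -0.0008  0.0133] w 0.0081 Fbed [ 0.8  0.2 -0.3] Mbed [0.17 2.66 0.15] [ 0.09  0.09 -0.08]
```

Request:
{"api": "carry_out", "payload": {
  "targets": [
    [0,0.001,0.004,0,0,0],
    [0,0,0,0,0,0],
    [0,0,0,0,0,0]
  ]
}}

```text
time_s: 27.38
tcp_pos: [0.486, -0.1296, 0.1371]
eef_rot: [-139.9, -0.1, 4.2]
contact_force: [0.7, -1.4, 0.1]
gripper_width: 0.0077
gripper_force: 60.0
```

```bash
python3 sty.py
```

```text
27.375 [-0.1228 -0.0009  0.0125] w 0.0077 Fbed [-1.  -0.6 -1.1] Mbed [ 0.14  2.62 -0.16] [ 0.08  0.1  -0.07]
```

Request:
{"api": "carry_out", "payload": {
  "targets": [
    [0,0.003,0,0,0,0],
    [0,0,0,0,0,0],
    [0,0,0,0,0,0]
  ]
}}

```text
time_s: 27.75
tcp_pos: [0.486, -0.1307, 0.136]
eef_rot: [-139.9, -0.1, 4.2]
contact_force: [1.4, -1.9, 0.7]
gripper_width: 0.0079
gripper_force: 60.0
```

```bash
python3 sty.py
```

```text
27.75 [-0.1227 -0.0009  0.0109] w 0.0079 Fbed [-1.9 -1.3 -1.1] Mbed [ 0.1   2.54 -0.32] [ 0.09  0.09 -0.06]
```

Request:
{"api": "carry_out", "payload": {
  "targets": [
    [0,0.003,0,0,0,0],
    [0,0,0,0,0,0],
    [0,0,0,0,0,0]
  ]
}}

```text
time_s: 28.12
tcp_pos: [0.4861, -0.1316, 0.1352]
eef_rot: [-139.9, -0.1, 4.2]
contact_force: [1.8, -1.7, 5.4]
gripper_width: 0.0078
gripper_force: 60.0
```

```bash
python3 sty.py
```

```text
28.125 [-0.1227 -0.0009  0.0097] w 0.0078 Fbed [-5.3 -1.6  2.1] Mbed [ 0.18  1.45 -0.49] [ 0.1   0.09 -0.08]
```

The mould is on both the ledge and the slope. Releasing and backing off.

Request:
{"api": "carry_out", "payload": {
  "targets": [
    [0,0,0,0,0,0],
    [0,0,0,0,0,0],
    [0,0,0,0,0,0],
    [0,0,0,0,0,0]
  ],
  "hand": 0.5
}}

```text
time_s: 28.62
tcp_pos: [0.4857, -0.1316, 0.1347]
eef_rot: [-139.9, -0.1, 4.2]
contact_force: [-0.2, -0.2, -0.3]
gripper_width: 0.0411
gripper_force: 0.0
```

Request:
{"api": "carry_out", "payload": {
  "targets": [
    [0,0,-0.01,0,0,0],
    [0,0,-0.03,0,0,0],
    [0,0,-0.04,0,0,0],
    [0,0,-0.04,0,0,0],
    [0,0,-0.04,0,0,0]
  ]
}}

```text
time_s: 29.25
tcp_pos: [0.4897, -0.1843, 0.1975]
eef_rot: [-139.9, -0.1, 4.2]
contact_force: [1.0, 0.3, 0.4]
gripper_width: 0.044
gripper_force: 0.0
```

Request:
{"api": "carry_out", "payload": {
  "targets": [
    [0,0,-0.04,0,0,0],
    [0,0,-0.04,0,0,0],
    [0,0,0,0,0,0],
    [0,0,0,0,0,0]
  ]
}}

```text
time_s: 29.75
tcp_pos: [0.4912, -0.2086, 0.2265]
eef_rot: [-139.9, -0.1, 4.2]
contact_force: [-0.2, 0.9, -0.5]
gripper_width: 0.0439
gripper_force: 0.0
```

```bash
python3 sty.py; python3 - <<'E'
from h import *
from plant import r
O,B=bed([.480,-.0605,.035],94.2)
i=r.camera_info("wrist");a=r.capture("wrist");np.save("w9.npy",a)
H=cv2.cvtColor(a,cv2.COLOR_RGB2HSV)
L=np.array([(-110,40,0),(-110,40,24),(-110,-40,0),(-110,-40,24),(-140,20,7),(-140,20,17),(-140,-20,7),(-140,-20,17)])/1e3
print("pred",proj(i,O+L@B.T,1).round(1).tolist())
m=cv2.inRange(a.astype(int).max(2)-a.astype(int).min(2),0,22)&cv2.inRange(a.max(2),70,190)
roi=np.zeros_like(m);q=proj(i,O+L@B.T,1);u0,v0=(q.min(0)-30).astype(int);u1,v1=(q.max(0)+30).astype(int);roi[max(v0,0):v1,u0:u1]=255
k,l,st,ce=cv2.connectedComponentsWithStats(m&roi)
for j in range(1,k):
    if st[j,4]>200:
        c=cv2.findContours((l==j).astype(np.uint8),cv2.RETR_EXTERNAL,cv2.CHAIN_APPROX_NONE)[0][0];print(st[j],cv2.approxPolyDP(c,2.5,True)[:,0].tolist())
# pad and board again
Ob,Bb=bed([.536,.256,.035],98)
for n in("top","scene"):
    b=r.capture(n);ib=r.camera_info(n);mm=hsv(b,(3,150,80),(17,255,255));c=proj(ib,Ob+Bb@[-.0465,0,.032])[0]
    k,l,st,ce=cv2.connectedComponentsWithStats(mm)
    print(n,c.round(1),[(st[j].tolist(),ce[j].round(1).tolist()) for j in range(1,k) if st[j,4]>8 and np.linalg.norm(ce[j]-c)<40])
E
```

```text
29.75 [-0.2422 -0.0004  0.0093] w 0.0439 Fbed [0.9 0.1 0.4] Mbed [0.06 2.27 0.06] [ 0.13  0.08 -0.03]
pred [[328.6, 219.4], [306.0, 219.4], [329.3, 144.0], [305.1, 144.0], [322.2, 211.3], [311.7, 211.2], [322.4, 169.9], [311.4, 169.9]]
[300 120  59  18 446] [[300, 124], [332, 123], [339, 129], [338, 137], [358, 135], [358, 122], [305, 120]]
[ 308  135   23   86 1810] [[310, 135], [308, 220], [330, 219], [330, 145], [325, 135]]
[338 150  21  35 614] [[358, 150], [338, 153], [338, 184], [358, 177]]
top [229.3 205.3] [([224, 194, 17, 23, 283], [232.0, 205.2])]
scene [248.5 195.7] [([240, 186, 21, 22, 85], [249.7, 196.3])]
```

```bash
python3 -c "
from plant import r
print(r.close_job())"
```

```text
the job is handed in; nothing more can be done
None
```

I handed the job in at about 30 s of the 61 s allowed; the hand-in gave no verdict. By the last camera checks, the board lies on the blue stand with the pad on it, and the mould leans tab up on the yellow stand within about 2 mm of its place. The tab slipped out of the fingers once while I was lifting the mould off, and it settled back in place before I regripped it.

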